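Set the prop leg of the cookbook stand

TASK

The cookbook stand lies face down with its prop leg sprung out. Pull the red travel clip off the leg's rod and drop it into the orange bowl, then push the leg in by its raised blue cam lever until the leg's mouth is on the yellow band, and hold it there while you swing the lever right down flat to lock it. Finish still gripping the lever's bar, holding the leg at its mark, and leave the mug, remote control, cream pot and notebook alone.

Things in the scene. Friction and masses are not known exactly. Their poses are not given: they have to be found in the camera images.
- stand: Wooden cookbook stand lying face down on four rubber feet, board 160 (x) by 280 (y) by 12 mm, board top 18 mm above the desk; it stays put. Origin on the desk under the board's centre, z up; its +x faces the robot. Its prop leg lies along the stand's y axis over the board's middle line (x = 0), axis 42 mm above the desk. The folded book ledge and other fittings on the board are lower than 32 mm.
- leg: Sliding part of the leg: black lock collar 30 wide, 62 long, 34 mm high, then a 21 mm square tube and rubber foot, 200 mm in all. Origin at the collar's open end (the mouth) on the rod's axis; axes as the stand's; it runs from there to -y. Slides along y, mouth from 0 (fully out) to +108 mm. A spring pushes it out (-y), 3 N when out, 6 N when 100 mm in; it springs out if let go unlocked.
- mouth (a point): Centre of the leg's mouth (same point as the leg's origin).
- mark (a point): Centre of the yellow band, 4 mm wide, round the rod on its axis; axes parallel to the stand's. It marks where the mouth must stand. The band lies between y = +70 and +102 mm on the stand.
- lever (a joint): Angle of the blue L-shaped cam lever: 0 = fully open (15 degrees off upright, leaning to the stand's +x), 1.309 = fully closed, level and pointing to the stand's +x. Stays where left (0.05 N m). It swings about a pin parallel to the leg, so swinging and sliding do not mix. In the last 0.5 rad the cam bears on the rod and locks the leg.
- lever_pin (a point): Middle of the lever's pin, carried by the leg: 39 mm behind the mouth (to -y) and 66 mm above the desk.
- clip: Red plastic travel clip, loose, 30 g, astride the rod between mouth and end block: saddle 25 wide, 50 long (y), 19 mm high, open below, with an upright pull tab, 10 thick (x), 30 mm long (y), up to 45 mm above the origin. Origin: middle of the saddle where it rests on the rod; axes as the stand's at the start. It keeps the leg from being pushed in to the band; lifts off.
- clip_tab (a point): Point in the middle of the clip's pull tab, 34 mm above the clip's origin, where it is gripped. Wall cabinets hang 0.49 m above the desk behind the stand, so lift no higher than needed: 60 mm clears the end block and the bowl, but not the raised lever.
- bowl: Orange plastic bowl for scraps, loose, 142 mm across the rim, 53 mm high, origin at the centre of its underside.
- mug: Black mug with an orange inside, 86 mm wide, 90 mm high, handle beside it; origin at the centre of its underside. Bystander.
- remote: Black remote control, 163 x 49 x 19 mm, long side along its x; origin under its centre. Bystander.
- cream: Round cream pot, 69 mm across, 41 mm high; origin under its centre. Bystander.
- notebook: Tan spiral notebook 160 x 114 x 13 mm; origin under its centre. Bystander.
- rod_end (a point): Where the leg's fixed inner rod (aluminium, 14 mm square) leaves its black end block, at the stand's x = 0, y = +115 mm, on the rod's axis. From here the rod runs toward the stand's -y into the sliding leg. End block and its fittings are 40 mm wide, top 56 mm above the desk.
- grip_bar: Round grip bar of the lever, turning with it, 13 mm thick, 70 mm long, parallel to the leg, 60 mm from the pin. An 18 mm wide web, in line with lever_pin, joins bar and pin; origin (grip point) on the bar's axis 34 mm beside it, toward the foot (-y). It can be pinched across from above and turns between the fingers as the lever swings; 25 to 40 N of grip holds the leg against its spring.

How it is judged:
By the outcome, as a careful person would: the job done as asked, in the order asked, and still so for the second after the job is handed in, while the arm keeps its last pose, push and grip.
It also fails if it takes over 54 s, if anything falls off the work surface, if the arm or the gripper's body presses on something with over 40 N, if the wrist force passes 120 N, or if a joint passes its speed limit or range.

ROBOT

A 6-joint arm with a two-finger parallel gripper is mounted at the origin on a cart in front of the work surface, level with it; the furniture and walls round the work are solid. World frame = base frame: x ahead of the robot, y to its left, z up, the work surface at z = 0. Lengths are in mm, angles in rad, forces in N, time in s.
With the tool pointing down it reaches from about 350 to 775 mm from the base axis. Payload 7.3 kg.
Tool frame: the origin (TCP) lies at the very end of the fingers, on their centre line; the grasp point (between the pads) lies robot.grip_depth behind it (robot.grip_depth is the distance from the TCP to the grasp point, in mm); z points along the fingers, y is the line along which they close (so a half turn about z gives the same grasp; the last joint's range is limited). The gripper opens to 92 mm and grips with 3 to 60 N. Pads are 19 mm wide; open, the fingers measure 130 mm over their backs; the gripper's body (75 mm by 190 mm) begins 47 mm behind the grasp point.
Start: joints at [1.089, 0.342, 1.524, -0, 1.275, -0.146], TCP at [172.986, 495.702, 226.741] pointing down, gripper open.
Joint ranges: [-2.53, 2.53], [-0.77, 2.02], [0.04, 2.7], [-1, 4.14], [0.28, 2.66], [-3.11, 3.11]. Speed limits (rad/s): [2.57, 2.57, 3.14, 3.14, 3.14, 3.14].

INTERFACE

Orientations are given as a rotation vector (axis times angle).
In Python, from station import robot gives the robot as it stands.
- The arm moves only by the shell command python3 -m inch 'ROWS' [FORCE]. ROWS is JSON, a list of rows, each an object with "translation": the shift along the tool's x, y, z in mm, a list of three; "dr": the turn, a rotation vector about the tool's x, y, z in rad, a list of three; "grip": the finger opening in mm, from 0 to 91.8. A call has 1 to 8 rows; each row is the pose to reach, as a shift and turn from the pose commanded when the call began, along the tool's axes at that moment; what a row does not reach only later rows make up. A row lasts 1/8 s, in which the tool goes at most 62.5 mm and 10.7 degrees, less where a joint would pass 70% of its speed; a pose out of reach is approached as far as the arm can. A call with a gripper value outside its range is refused whole. The fingers move at their own pace and stop on an object; FORCE is the grip in N (left out, the last holds). Time passes only in rows, so rows that repeat a pose let the fingers close. It gives the time, the measured TCP pose, the force, the opening and the grip force at its end, in the units of the state.
- robot.state(): the state, without advancing time (a new reading comes with each control period).
- robot.capture(name): name is "scene" or "top"; returns the picture (384x512x3 uint8, red, green, blue); there is no depth.
- robot.camera_model(name): a dict with "fovy" (degrees; the focal length in pixels is half the picture's height over the tangent of half this angle, whatever the lens; pixels are square), "cx", "cy" (the principal point, pixels), "pose" (4x4, takes a point from camera to world coordinates). Camera axes: x right, y down, z forward; pixel columns grow to the right and rows downward; lengths in mm; the calibration is good to about 2 mm. A picture is of the moment at which its call begins. camera_model takes no time and is no camera call.
- robot.hand_in(): hands the job in; it is judged then, once.
The state is a dict: "t": time; "joint_pos": joint angles; "joint_velocities": joint speeds; "joint_efforts": joint torques, N m; "tool_pos": TCP position; "tool_rot": TCP orientation; "ft_force": force on the tool from outside, world axes, zero at the start; "wrist_torque": the same for the moment, N m; "width": opening from 0.0 (shut) to 1.0 (fully open); "gripper_force": force on a finger pad.
Only numpy, scipy, OpenCV 4.12 (cv2) and the standard library are available. Lean on these libraries where they do the work, as an engineer would, in place of code of your own. Each camera call takes 0.05 s, during which the arm holds its last target. There are 200 camera calls.

## Working session

There is one attempt and no reset: what is moved stays moved. The work goes in short steps, Python scripts to look and compute and a shell command to move; the robot and the scene stay as the last step left them, time stands still between calls to the robot, and variables do not carry over. Pictures are saved under pics/ and viewed, at most 10 in all, crops included, and the job is handed in when it is done.

```bash
ls; mkdir -p pics; python3 - <<'E'
from station import robot
import cv2,numpy as np
for n in("scene","top"):
    im=robot.capture(n); cv2.imwrite(f"pics/{n}0.png",cv2.resize(im[:,:,::-1],(800,600),interpolation=cv2.INTER_CUBIC))
    m=robot.camera_model(n); print(n,m["fovy"],m["cx"],m["cy"],np.round(m["pose"],3).tolist(), {k:v for k,v in m.items() if k not in("pose",)})
print(robot.grip_depth,robot.state())
E
```

```text
pics
scene 53.214587559164855 257.20334337307094 192.81019972115024 [[0.431, -0.614, 0.662, -146.448], [-0.902, -0.279, 0.328, -509.519], [-0.017, -0.739, -0.674, 807.813], [0.0, 0.0, 0.0, 1.0]] {'fovy': 53.214587559164855, 'cx': 257.20334337307094, 'cy': 192.81019972115024}
top 52.391095126850004 254.53008791411435 182.47693972658124 [[-0.018, -0.995, 0.099, 452.534], [-1.0, 0.019, 0.007, -153.694], [-0.009, -0.098, -0.995, 1206.785], [0.0, 0.0, 0.0, 1.0]] {'fovy': 52.391095126850004, 'cx': 254.53008791411435, 'cy': 182.47693972658124}
18.8 {'t': 0.1, 'joint_pos': array([ 1.08901659e+00,  3.42670162e-01,  1.52491977e+00, -4.22435442e-05,
        1.27539316e+00, -1.45976790e-01]), 'joint_velocities': array([-0.00031197, -0.00097681, -0.00232441,  0.00112443,  0.00204206,
        0.0019609 ]), 'joint_efforts': array([ 6.81609545e-04, -4.32006204e+01, -2.44692367e+01,  7.18890270e-02,
        5.26478200e-02, -7.67601910e-05]), 'tool_pos': array([172.81193343, 495.35920953, 226.10617649]), 'tool_rot': array([-5.24918649e-01, -3.09703159e+00,  2.09672284e-03]), 'ft_force': array([-0.04532822, -0.10842168,  0.08715407]), 'wrist_torque': array([ 0.03168671, -0.03700478,  0.04188009]), 'gripper_force': 0.0, 'width': 0.9969320087539982}
```

View pics/scene0.png

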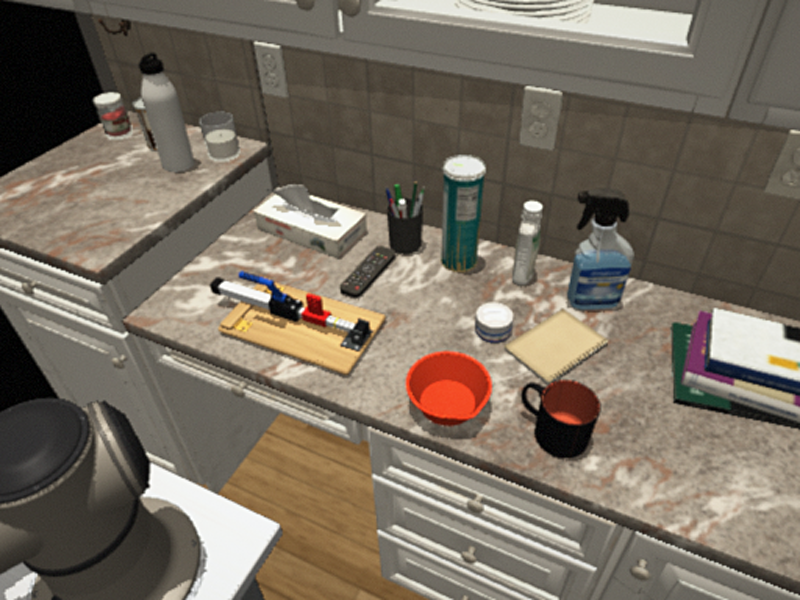

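View pics/top0.png

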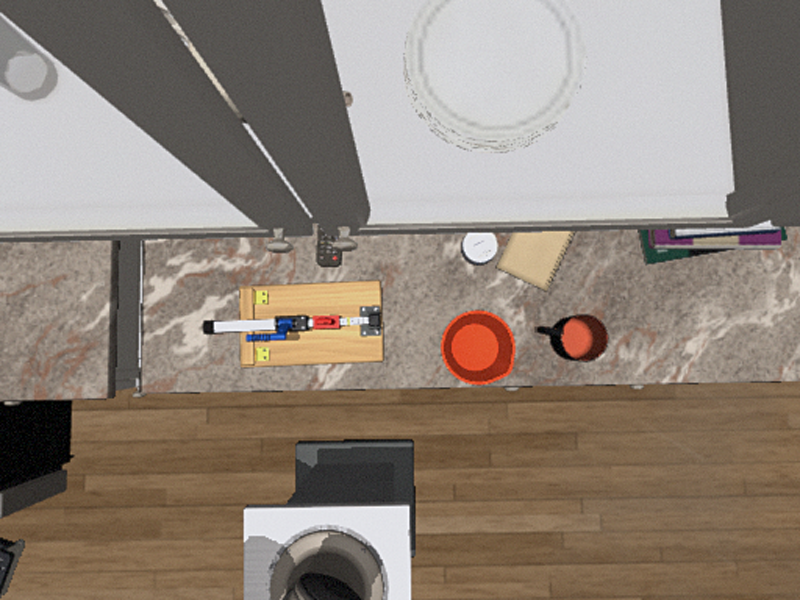

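The stand is left of centre: in the top picture its board spans (241..383, 282..367), with the clip at (326,322), the lever bar at (268,337) and the bowl at (478,347). The mug is at (580,338). I'll zoom in on the stand in both views.

```bash
cat > h.py <<'E'
import numpy as np
from station import robot
def ray(n,u,v):
    m=robot.camera_model(n); P=np.array(m["pose"]); f=192/np.tan(np.radians(m["fovy"]/2))
    return P[:3,3],P[:3,:3]@np.array([(u-m["cx"])/f,(v-m["cy"])/f,1])
def onz(n,u,v,z):
    o,d=ray(n,u,v); return o+d*(z-o[2])/d[2]
def proj(n,p):
    m=robot.camera_model(n); P=np.array(m["pose"]); f=192/np.tan(np.radians(m["fovy"]/2))
    c=P[:3,:3].T@(np.array(p,float)-P[:3,3]); return c[:2]/c[2]*f+[m["cx"],m["cy"]]
def tri(u1,v1,u2,v2):  # scene, top
    a,d=ray("scene",u1,v1); b,e=ray("top",u2,v2)
    s=np.linalg.lstsq(np.c_[d,-e],b-a,rcond=None)[0]
    return (a+d*s[0]+b+e*s[1])/2, np.linalg.norm(a+d*s[0]-b-e*s[1])
E
python3 - <<'E'
from h import *
import cv2
s=robot.capture("scene");t=robot.capture("top")
np.save("s.npy",s);np.save("t.npy",t)
a=cv2.resize(t[175:240,128:248],None,fx=6.5,fy=6.5,interpolation=cv2.INTER_CUBIC)[:300]
a=cv2.resize(t[178:238,128:248],(780,390),interpolation=cv2.INTER_CUBIC)
cv2.imwrite("pics/tc.png",a[:,:,::-1])
b=cv2.resize(s[165:245,130:250],(780,520),interpolation=cv2.INTER_CUBIC)
cv2.imwrite("pics/sc.png",b[:,:,::-1])
E
```

```text
(no output)
```

View pics/tc.png

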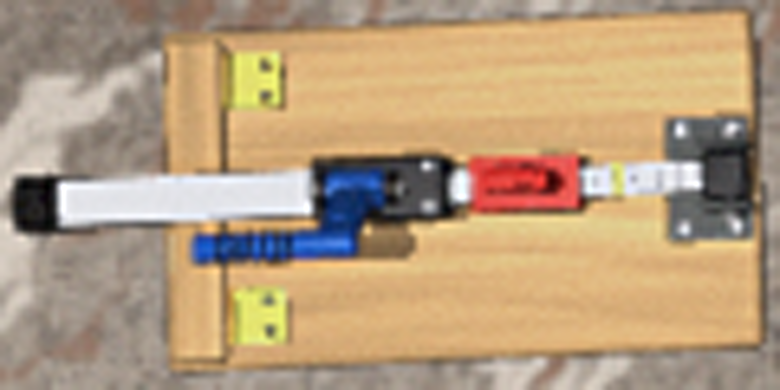

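View pics/sc.png

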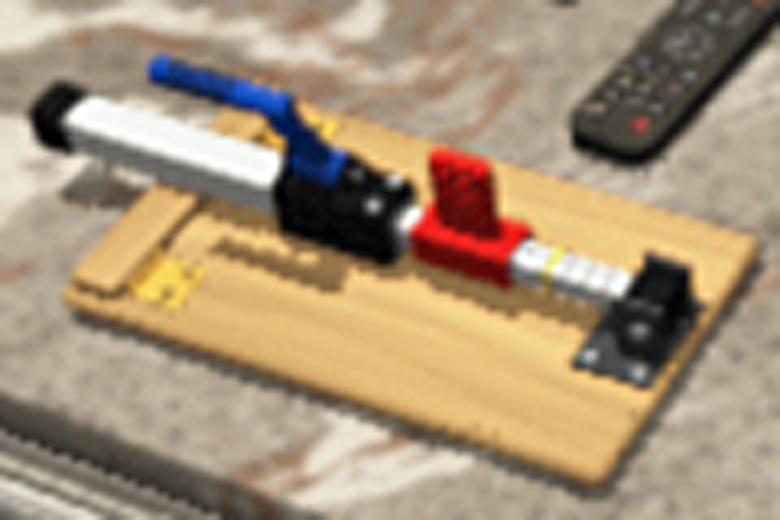

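The top crop shows the board corners at (165,37), (747,12), (762,345) and (170,370), the band at (617,180), the collar mouth at x≈449 and the bar running from (195,248) to (355,243). The scene crop shows the band at (553,262), and the tab from top (463,155) to bottom (468,232).

```bash
cat >> h.py <<'E'
T=lambda x,y:((x+.5)/6.5-.5+128,(y+.5)/6.5-.5+178)
S=lambda x,y:((x+.5)/6.5-.5+130,(y+.5)/6.5-.5+165)
def sw(p,c): # stand->world
    x,y,a=c; R=np.array([[np.cos(a),-np.sin(a)],[np.sin(a),np.cos(a)]])
    return np.r_[R@np.array(p[:2],float)+[x,y],p[2]]
E
python3 - <<'E'
from h import *
from scipy.optimize import least_squares
import cv2
top=[(165,37,-80,-140),(747,12,-80,140),(762,345,80,140),(170,370,80,-140)]
sc=[(757,237,-80,140),(602,487,80,140),(66,297,80,-140)]
def res(c):
    r=[]
    for n,F,L in(("top",T,top),("scene",S,sc)):
        for x,y,X,Y in L: r+=list(proj(n,sw((X,Y,18),c))-F(x,y))
    return np.array(r)
q=least_squares(res,[480,150,np.pi]); c=q.x; print("stand",c,np.round(q.fun,1))
np.save("c.npy",c)
def tos(p):
    a=c[2];R=np.array([[np.cos(a),-np.sin(a)],[np.sin(a),np.cos(a)]]);return np.r_[R.T@(p[:2]-c[:2]),p[2]]
for k,p in dict(band_t=onz("top",*T(617,180),49),band_s=onz("scene",*S(555,255),49),
  mouth_t=onz("top",*T(448,187),59), mouth_s=onz("scene",*S(408,195),59),tabtop_tri=tri(*S(463,155),*T(520,180))[0],
  clipL=onz("top",*T(471,183),55),clipR=onz("top",*T(583,183),55),
  bar_foot=tri(*S(157,70),*T(195,248))[0],bar_head=tri(*S(285,105),*T(352,243))[0],blk=onz("top",*T(705,176),56)).items():
    print(k,np.round(p),"stand",np.round(tos(p),1))
s=np.load("s.npy");t=np.load("t.npy")
h=cv2.cvtColor(t,cv2.COLOR_RGB2HSV)
m=((h[...,0]<8)|(h[...,0]>172))&(h[...,1]>170)&(h[...,2]>110); m[:,:270]=0;m[:,340:]=0;m[:190]=0
v,u=np.nonzero(m); print("bowl px",u.min(),u.max(),v.min(),v.max(),"rim ctr",onz("top",(u.min()+u.max())/2,(v.min()+v.max())/2,53))
print("mug",onz("top",370,216,90))
from scipy.spatial.transform import Rotation as Ro
print(Ro.from_rotvec(robot.state()["tool_rot"]).as_matrix().round(3))
E
```

```text
stand [499.58805817  25.21088801   3.1660724 ] [-0.4 -0.7  1.2 -0.8  1.   0.5 -0.3  0.6  1.   0.1 -0.4 -0.8 -2.2 -0.3]
band_t [501. -50.  49.] stand [ 0.3 74.9 49. ]
band_s [507. -50.  49.] stand [-5.2 75.2 49. ]
mouth_t [499.  26.  59.] stand [ 0.6 -0.8 59. ]
mouth_s [504.  23.  59.] stand [-4.6  2.1 59. ]
tabtop_tri [500. -12.  99.] stand [ 0.2 37.6 99.2]
clipL [501.  16.  55.] stand [-1.  9. 55.]
clipR [500. -35.  55.] stand [ 1.2 59.9 55. ]
bar_foot [473. 124. 120.] stand [ 24.  -99.3 120.4]
bar_head [474.  56. 124.] stand [ 25.1 -31.7 123.8]
blk [502. -90.  56.] stand [  0.5 115.4  56. ]
bowl px 282 329 199 245 rim ctr [ 447.31882926 -293.4860484    53.        ]
mug [ 461.09811376 -472.75575287   90.        ]
[[-0.944  0.33  -0.   ]
 [ 0.33   0.944 -0.001]
 [ 0.    -0.001 -1.   ]]
```

```bash
cat >> h.py <<'E'
from scipy.spatial.transform import Rotation as Ro
import os
c=np.load("c.npy") if os.path.exists("c.npy") else None
def go(p,yaw=None):  # world TCP target, tool-y heading (rad)
    s=robot.state(); R=Ro.from_rotvec(s["tool_rot"]).as_matrix()
    d=R.T@(np.array(p)-s["tool_pos"]); yaw=c[2]-np.pi if yaw is None else yaw
    Rt=np.array([[np.sin(yaw),np.cos(yaw),0],[-np.cos(yaw),np.sin(yaw),0],[0,0,-1]])
    print("pos",s["tool_pos"].round(1),"target",np.round(p,1),"shift",d.round(1),"dr",Ro.from_matrix(R.T@Rt).as_rotvec().round(3))
E
python3 - <<'E'
from h import *
go(sw((0,34.5,170),c))
E
```

```text
Traceback (most recent call last):
  File "h.py", line 27, in go
    print("pos",s["tool_pos"].round(1),"target",np.round(p,1),"shift",d.round(1),"dr",Ro.from_matrix(R.T@Rt).as_rotvec().round(3))
                                                                                      ~~~~~~~~~~~~~~^^^^^^^^
  File "scipy/spatial/transform/_rotation.pyx", line 1143, in scipy.spatial.transform._rotation.Rotation.from_matrix
ValueError: Non-positive determinant (left-handed or null coordinate frame) in rotation matrix 0: [[-3.52547662e-01 -9.35793852e-01 -1.10332844e-04]
 [-9.35793539e-01  3.52547441e-01  8.68730920e-04]
 [ 7.74055492e-04 -4.09517817e-04  9.99999617e-01]].
```

```bash
sed -i 's/\[np.sin(yaw),np.cos(yaw),0\],\[-np.cos(yaw),np.sin(yaw),0\]/[-np.sin(yaw),np.cos(yaw),0],[np.cos(yaw),np.sin(yaw),0]/' h.py; python3 - <<'E'
from h import *
go(sw((0,34.5,170),c))
E
```

```text
pos [172.9 495.5 226.3] target [500.4  -9.3 170. ] shift [-475.6 -368.6   56.6] dr [-1.000e-03  0.000e+00  1.211e+00]
```

```bash
python3 -m inch '[{"translation":[-40,-30,0],"dr":[0,0,0.1],"grip":70},{"translation":[-84,-65,0],"dr":[0,0,0.25],"grip":70},{"translation":[-130,-100,0],"dr":[0,0,0.4],"grip":70},{"translation":[-178,-138,0],"dr":[0,0,0.55],"grip":70},{"translation":[-226,-175,0],"dr":[0,0,0.7],"grip":70},{"translation":[-274,-212,0],"dr":[0,0,0.85],"grip":70},{"translation":[-322,-250,0],"dr":[0,0,1.0],"grip":70},{"translation":[-370,-287,0],"dr":[0,0,1.12],"grip":70}]' 10; python3 -c "
from h import *
go(sw((0,34.5,150),c))"
```

```text
t: 1.2
tool_pos: [428.5, 100.9, 226.8]
tool_rot: [2.095, 2.341, 0.001]
ft_force: [0.2, -0.1, 0.2]
width: 0.762
gripper_force: 0.0
pos [428.5 100.9 226.8] target [500.4  -9.3 150. ] shift [-117.5   59.3   76.8] dr [ 0.001 -0.     0.086]
```

```bash
python3 -m inch '[{"translation":[-48,24,0],"dr":[0,0,0.05],"grip":70},{"translation":[-92,46,15],"dr":[0,0,0.086],"grip":70},{"translation":[-117.5,59.5,40],"dr":[0,0,0.086],"grip":70},{"translation":[-117.5,59.5,77],"dr":[0,0,0.086],"grip":70},{"translation":[-117.5,59.5,77],"dr":[0,0,0.086],"grip":70},{"translation":[-117.5,59.5,77],"dr":[0,0,0.086],"grip":70}]'; python3 - <<'E'
from h import *
import cv2
go(sw((0,34.5,64),c))
s=robot.capture("scene");t=robot.capture("top")
a=cv2.resize(s[130:250,110:270],(800,600),interpolation=cv2.INTER_CUBIC)
cv2.imwrite("pics/a1.png",a[:,:,::-1])
E
```

```text
t: 1.95
tool_pos: [500.8, -6.9, 150.8]
tool_rot: [2.188, 2.253, 0.001]
ft_force: [0.0, -0.6, 0.7]
width: 0.759
gripper_force: 0.0
pos [500.8  -6.9 150.8] target [500.4  -9.3  64. ] shift [-2.4 -0.6 86.8] dr [0.001 0.    0.005]
```

View pics/a1.png

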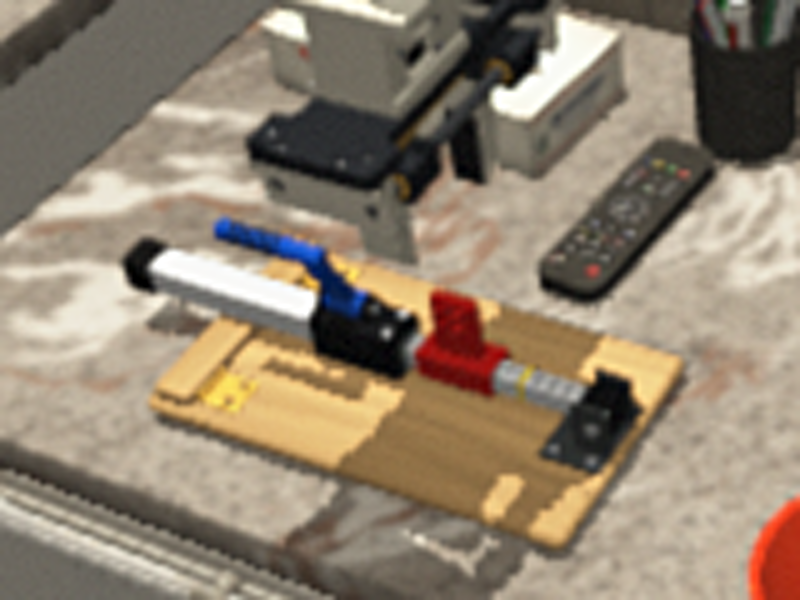

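The open fingers, at (390,240) and (470,170), hang high above the stand. The clip, lever and leg haven't been touched. Next I descend astride the tab and close.

```bash
python3 -m inch '[{"translation":[-2,0,30],"dr":[0,0,0],"grip":70},{"translation":[-2,0,60],"dr":[0,0,0],"grip":70},{"translation":[-2,0,86],"dr":[0,0,0],"grip":60},{"translation":[-2,0,86],"dr":[0,0,0],"grip":30},{"translation":[-2,0,86],"dr":[0,0,0],"grip":5},{"translation":[-2,0,86],"dr":[0,0,0],"grip":5},{"translation":[-2,0,86],"dr":[0,0,0],"grip":5},{"translation":[-2,0,86],"dr":[0,0,0],"grip":5}]' 15; python3 -c "
from h import *
go(sw((0,34.5,64),c))"
```

```text
t: 3.05
tool_pos: [500.6, -9.1, 64.1]
tool_rot: [2.189, 2.253, 0.001]
ft_force: [-0.4, 0.4, 1.0]
width: 0.159
gripper_force: 0.0
pos [500.6  -9.1  64.1] target [500.4  -9.3  64. ] shift [-0.2 -0.2  0.1] dr [0.001 0.    0.005]
```

Still closing at 14.6 mm, so I'll wait a little and then lift.

```bash
python3 -m inch '[{"translation":[0,0,0],"dr":[0,0,0],"grip":5},{"translation":[0,0,0],"dr":[0,0,0],"grip":5},{"translation":[0,0,-10],"dr":[0,0,0],"grip":5},{"translation":[0,0,-30],"dr":[0,0,0],"grip":5},{"translation":[0,0,-60],"dr":[0,0,0],"grip":5},{"translation":[0,0,-75],"dr":[0,0,0],"grip":5},{"translation":[0,0,-75],"dr":[0,0,0],"grip":5}]' 15; python3 -c "
from h import *
b=np.array([447,-293,140]);go(b)"
```

```text
t: 3.92
tool_pos: [500.6, -9.1, 140.0]
tool_rot: [2.188, 2.252, 0.002]
ft_force: [-0.2, 0.2, 0.0]
width: 0.109
gripper_force: 15.0
pos [500.6  -9.1 140. ] target [ 447 -293  140] shift [-282.2  -61.9   -0. ] dr [0.002 0.    0.005]
```

```bash
python3 -m inch '[{"translation":[-35,-8,0],"dr":[0,0,0],"grip":5},{"translation":[-85,-19,0],"dr":[0,0,0],"grip":5},{"translation":[-140,-31,0],"dr":[0,0,0],"grip":5},{"translation":[-195,-43,0],"dr":[0,0,0],"grip":5},{"translation":[-245,-54,0],"dr":[0,0,0],"grip":5},{"translation":[-282,-62,15],"dr":[0,0,0],"grip":5},{"translation":[-282,-62,50],"dr":[0,0,0],"grip":5},{"translation":[-282,-62,76],"dr":[0,0,0],"grip":5}]' 15; python3 -m inch '[{"translation":[0,0,0],"dr":[0,0,0],"grip":5},{"translation":[0,0,0],"dr":[0,0,0],"grip":30},{"translation":[0,0,0],"dr":[0,0,0],"grip":30},{"translation":[0,0,0],"dr":[0,0,0],"grip":30},{"translation":[0,0,-40],"dr":[0,0,0],"grip":30},{"translation":[0,0,-100],"dr":[0,0,0],"grip":30},{"translation":[0,0,-120],"dr":[0,0,0],"grip":30}]'; python3 - <<'E'
from h import *
import cv2
s=robot.capture("scene");t=robot.capture("top")
b=[cv2.resize(x,(400,360),interpolation=cv2.INTER_CUBIC) for x in(s[190:290,230:341][:, :],t[170:270,250:361])]
cv2.imwrite("pics/b1.png",np.hstack(b)[:,:,::-1])
go(sw((20,-73,160),c))
E
```

```text
t: 4.92
tool_pos: [445.1, -292.5, 60.5]
tool_rot: [-2.188, -2.249, 0.0]
ft_force: [-0.3, -0.5, -1.1]
width: 0.11
gripper_force: 15.0
t: 5.8
tool_pos: [447.9, -293.8, 187.0]
tool_rot: [2.184, 2.249, 0.001]
ft_force: [-0.1, 0.5, -0.3]
width: 0.326
gripper_force: 0.0
pos [ 447.8 -293.7  185.9] target [477.8  97.7 160. ] shift [390.4  41.3  24.3] dr [0.005 0.004 0.005]
```

View pics/b1.png

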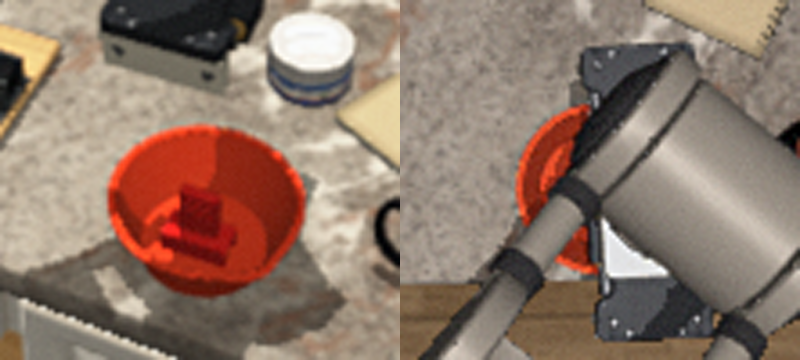

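The clip sits in the bowl, at left (200,225). Now for the lever bar.

```bash
python3 -m inch '[{"translation":[35,4,0],"dr":[0,0,0],"grip":55},{"translation":[90,10,0],"dr":[0,0,0],"grip":55},{"translation":[147,16,0],"dr":[0,0,0],"grip":55},{"translation":[205,22,0],"dr":[0,0,0],"grip":55},{"translation":[263,28,0],"dr":[0,0,0],"grip":55},{"translation":[320,34,0],"dr":[0,0,0],"grip":55},{"translation":[370,39,0],"dr":[0,0,0],"grip":55},{"translation":[390,41,0],"dr":[0,0,0.005],"grip":55}]' 35; python3 -m inch '[{"translation":[0,0,10],"dr":[0,0,0],"grip":55},{"translation":[0,0,10],"dr":[0,0,0],"grip":55}]'; python3 - <<'E'
from h import *
go(sw((22,-73,103),c))
E
```

```text
t: 6.9
tool_pos: [475.3, 100.8, 181.5]
tool_rot: [-2.19, -2.25, 0.002]
ft_force: [-0.3, -0.2, 0.3]
width: 0.595
gripper_force: 0.0
t: 7.15
tool_pos: [475.2, 97.5, 171.0]
tool_rot: [-2.193, -2.246, 0.004]
ft_force: [-0.6, 0.1, -0.8]
width: 0.598
gripper_force: 0.0
pos [475.2  97.5 171. ] target [475.8  97.7 103. ] shift [ 0.1  0.9 68. ] dr [-0.003  0.    -0.001]
```

```bash
python3 -m inch '[{"translation":[0,1,25],"dr":[0,0,0],"grip":55},{"translation":[0,1,50],"dr":[0,0,0],"grip":55},{"translation":[0,1,68],"dr":[0,0,0],"grip":55},{"translation":[0,1,68],"dr":[0,0,0],"grip":35},{"translation":[0,1,68],"dr":[0,0,0],"grip":20},{"translation":[0,1,68],"dr":[0,0,0],"grip":5},{"translation":[0,1,68],"dr":[0,0,0],"grip":5},{"translation":[0,1,68],"dr":[0,0,0],"grip":5}]' 35; python3 -m inch '[{"translation":[0,0,0],"dr":[0,0,0],"grip":5},{"translation":[0,0,0],"dr":[0,0,0],"grip":5},{"translation":[0,0,0],"dr":[0,0,0],"grip":5}]' 35; python3 - <<'E'
from h import *
import cv2
go(sw((22,1.5,103),c))
s=robot.capture("scene");t=robot.capture("top")
b=[cv2.resize(x,(400,300),interpolation=cv2.INTER_CUBIC) for x in(s[150:240,130:250],t[168:258,128:248])]
cv2.imwrite("pics/g1.png",np.hstack(b)[:,:,::-1])
E
```

```text
t: 8.15
tool_pos: [477.0, 98.3, 105.0]
tool_rot: [-2.194, -2.248, 0.0]
ft_force: [-1.6, 0.4, 3.2]
width: 0.125
gripper_force: 35.0
t: 8.52
tool_pos: [477.1, 98.4, 104.9]
tool_rot: [-2.194, -2.248, -0.0]
ft_force: [-2.7, 0.6, 4.8]
width: 0.13
gripper_force: 35.0
pos [477.1  98.4 104.9] target [477.6  23.2 103. ] shift [-75.2  -1.3   1.9] dr [-0. -0. -0.]
```

View pics/g1.png

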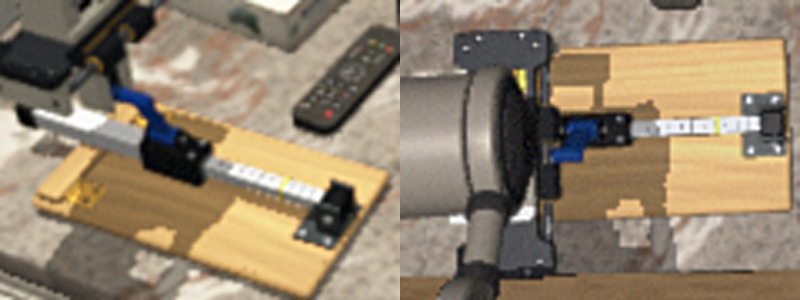

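The bar is held and the leg hasn't moved. Now push along the stand's +y.

```bash
python3 -m inch '[{"translation":[-5,0,0],"dr":[0,0,0],"grip":5},{"translation":[-18,0,0],"dr":[0,0,0],"grip":5},{"translation":[-32,0,0],"dr":[0,0,0],"grip":5},{"translation":[-46,0,0],"dr":[0,0,0],"grip":5},{"translation":[-58,0,0],"dr":[0,0,0],"grip":5},{"translation":[-68,0,0],"dr":[0,0,0],"grip":5},{"translation":[-74,0,0],"dr":[0,0,0],"grip":5},{"translation":[-74,0,0],"dr":[0,0,0],"grip":5}]' 38; python3 -m inch '[{"translation":[0,0,0],"dr":[0,0,0],"grip":5},{"translation":[0,0,0],"dr":[0,0,0],"grip":5}]'; python3 - <<'E'
from h import *
import cv2
go(sw((22,1.5,103),c))
s=robot.capture("scene");t=robot.capture("top")
b=[cv2.resize(x,(400,400),interpolation=cv2.INTER_CUBIC) for x in(s[180:230,175:225],t[180:230,190:240])]
cv2.imwrite("pics/p1.png",np.hstack(b)[:,:,::-1])
for n in("scene","top"):
    for y in(0,70,75,80): print(n,y,proj(n,sw((0,y,59),c)).round(1),proj(n,sw((0,y,49),c)).round(1))
E
```

```text
t: 9.62
tool_pos: [478.8, 24.8, 105.0]
tool_rot: [-2.195, -2.246, -0.001]
ft_force: [-3.6, 4.7, 6.7]
width: 0.129
gripper_force: 38.0
t: 9.88
tool_pos: [478.8, 25.1, 105.0]
tool_rot: [-2.194, -2.247, -0.001]
ft_force: [-2.9, 4.8, 6.8]
width: 0.126
gripper_force: 38.0
pos [478.8  25.1 105. ] target [477.6  23.2 103. ] shift [-1.9 -1.2  2. ] dr [-0.    -0.001 -0.001]
scene 0 [190.9 195.4] [191.4 197.9]
scene 70 [212.1 201.9] [212.5 204.5]
scene 75 [213.7 202.4] [214. 205.]
scene 80 [215.2 202.9] [215.5 205.4]
top 0 [196.8 206.1] [197.3 206.3]
top 70 [220.5 205.1] [220.9 205.3]
top 75 [222.2 205. ] [222.5 205.2]
top 80 [223.9 205. ] [224.2 205.1]
```

View pics/p1.png

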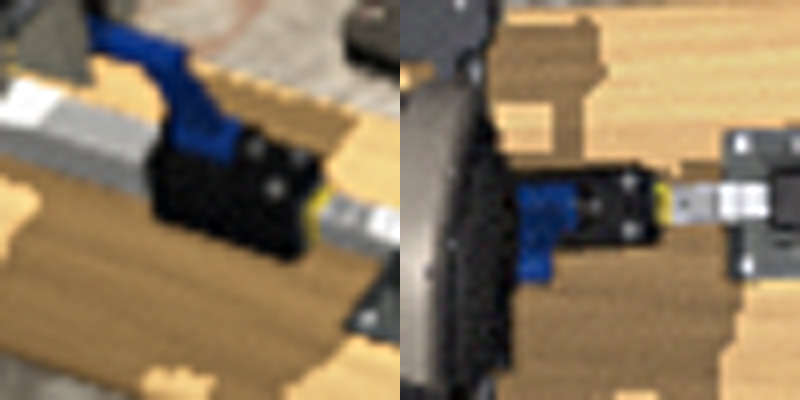

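The mouth touches the near edge of the band. In the top view the collar's edge is at x≈655 and the yellow runs 655 to 668, with most of the band still visible. I'll refine the remainder with a sub-pixel profile.

```bash
python3 - <<'E'
from h import *
from scipy.ndimage import map_coordinates as mc
im={"scene":(np.load("s.npy"),robot.capture("scene")),"top":(np.load("t.npy"),robot.capture("top"))}
ys=np.arange(-6,112,1.)
for n in im:
    P=np.array([[proj(n,sw((x,y,49),c)) for x in (-3,0,3)] for y in ys]) 
    for k,a in zip(("before","after"),im[n]):
        a=a.astype(float); g=lambda ch:mc(a[...,ch],[P[...,1],P[...,0]],order=1).mean(1)
        yel=(g(0)+g(1))/2-g(2); br=g(0)
        w=np.clip(yel-15,0,None)*((ys>64)&(ys<86)); print(n,k,"yellow y",(w@ys/w.sum()).round(2),w.sum().round())
        for lo in (-6,64): 
            i=(ys>=lo)&(ys<lo+24); print("  ",lo,"br",br[i].round().astype(int).tolist(),"\n     yel",yel[i].round().astype(int).tolist())
E
```

```text
scene before yellow y 76.15 354.0
   -6 br [30, 41, 56, 73, 98, 125, 156, 187, 215, 234, 249, 250, 248, 246, 243, 242, 241, 241, 241, 241, 241, 237, 232, 226] 
     yel [1, 1, 2, 2, 3, 4, 4, 4, 5, 5, 7, 14, 23, 35, 52, 69, 86, 97, 104, 107, 109, 107, 104, 101]
   64 br [233, 236, 241, 245, 247, 246, 244, 242, 239, 236, 235, 235, 238, 241, 243, 243, 242, 238, 233, 229, 228, 228, 232, 237] 
     yel [1, 2, 2, 1, 0, -1, -2, 4, 13, 31, 57, 83, 93, 88, 66, 40, 16, 7, 1, 0, 1, 3, 3, 2]
scene after yellow y 75.7 509.0
   -6 br [176, 175, 175, 175, 175, 176, 176, 174, 169, 159, 146, 122, 96, 68, 46, 28, 16, 10, 10, 11, 12, 13, 14, 14] 
     yel [4, 4, 5, 5, 5, 6, 6, 6, 5, 5, 4, 3, 3, 2, 1, 1, 0, -1, -2, -3, -3, -4, -4, -5]
   64 br [19, 15, 15, 18, 27, 37, 50, 72, 97, 124, 149, 172, 187, 195, 194, 187, 177, 167, 158, 150, 147, 146, 150, 156] 
     yel [0, -1, -2, -3, -2, 1, 7, 22, 41, 63, 83, 100, 103, 95, 74, 50, 28, 15, 6, 1, 1, 1, 2, 3]
top before yellow y 75.21 325.0
   -6 br [57, 50, 43, 80, 124, 167, 191, 213, 235, 236, 234, 232, 226, 220, 215, 218, 222, 225, 222, 219, 216, 210, 204, 199] 
     yel [-1, -1, -1, -3, -4, -6, -7, -8, -9, -10, -11, -12, 1, 14, 27, 43, 59, 75, 77, 80, 82, 80, 78, 77]
   64 br [213, 214, 220, 226, 228, 228, 227, 224, 217, 210, 210, 214, 219, 222, 224, 225, 221, 215, 209, 211, 218, 224, 226, 227] 
     yel [-11, -11, -11, -11, -12, -13, -14, 1, 28, 55, 71, 81, 90, 70, 34, -2, -13, -13, -12, -11, -10, -8, -8, -8]
top after yellow y 75.05 396.0
   -6 br [92, 77, 61, 52, 43, 35, 36, 38, 40, 40, 40, 40, 38, 37, 35, 35, 34, 34, 32, 30, 28, 25, 21, 17] 
     yel [8, 5, 2, 2, 1, 1, 0, -1, -2, -2, -2, -2, -2, -1, -1, -1, -2, -3, -2, -1, 0, 1, 2, 3]
   64 br [35, 33, 28, 24, 27, 36, 46, 66, 94, 121, 146, 170, 193, 197, 188, 180, 172, 163, 155, 156, 163, 169, 172, 173] 
     yel [-2, -3, -3, -4, -2, 2, 5, 20, 43, 66, 80, 88, 97, 78, 44, 10, -2, -4, -6, -5, -4, -3, -2, -1]
```

```bash
cat > prof.py <<'E'
from h import *
from scipy.ndimage import map_coordinates as mc
import sys,cv2
im={n:(np.load(f),robot.capture(n)) for n,f in(("scene","s.npy"),("top","t.npy"))}
ys=np.arange(64,88,1.)
for n in im:
    P=np.array([[proj(n,sw((x,y,49),c)) for x in (-3,0,3)] for y in ys]) 
    a=im[n][1].astype(float); g=lambda ch:mc(a[...,ch],[P[...,1],P[...,0]],order=1).mean(1)
    yel=(g(0)+g(1))/2-g(2); w=np.clip(yel-15,0,None)*(ys<82); br=g(0)
    i=np.nonzero(br>105)[0][0]; e=ys[i]-(br[i]-105)/(br[i]-br[i-1])
    print(n,"yel ctr",(w@ys/w.sum()).round(2),"sum",w.sum().round(),"edge",e.round(2)); print(yel.round().astype(int).tolist())
b=[cv2.resize(x,(400,400),interpolation=cv2.INTER_CUBIC) for x in(im["scene"][1][180:230,175:225],im["top"][1][180:230,190:240])]
cv2.imwrite(f"pics/{sys.argv[1]}.png",np.hstack(b)[:,:,::-1])
s=robot.state(); p=s["tool_pos"]; a=c[2]; R=np.array([[np.cos(a),-np.sin(a)],[np.sin(a),np.cos(a)]])
print("stand xy",(R.T@(p[:2]-c[:2])).round(2),"z",p[2].round(1),"F",s["ft_force"].round(1))
E
python3 -m inch '[{"translation":[-1.5,0,0],"dr":[0,0,0],"grip":5},{"translation":[-2.7,0,0],"dr":[0,0,0],"grip":5},{"translation":[-2.7,0,0],"dr":[0,0,0],"grip":5},{"translation":[-2.7,0,0],"dr":[0,0,0],"grip":5}]'; python3 prof.py q1
```

```text
t: 10.58
tool_pos: [478.9, 22.5, 105.0]
tool_rot: [-2.194, -2.247, -0.001]
ft_force: [-3.4, 5.7, 6.4]
width: 0.128
gripper_force: 38.0
scene yel ctr 76.45 sum 232.0 edge 74.6
[0, -1, -2, -2, -2, -2, 0, 6, 14, 26, 39, 53, 60, 60, 52, 38, 24, 14, 7, 3, 2, 3, 3, 4]
top yel ctr 76.07 sum 246.0 edge 74.15
[-1, -1, -2, -3, -4, -6, -7, -2, 8, 19, 39, 64, 91, 78, 46, 13, 1, -2, -4, -4, -4, -3, -2, -2]
stand xy [20.79  2.17] z 105.0 F [-3.2  5.   7.1]
```

About half the band is now covered, with the yellow sum down to 46–62 % of full, so the mouth is at the band's centre. Next I swing the lever about its pin, first as far as 60°, before the cam bites.

```bash
python3 -m inch '[{"translation":[0,-4.5,1.8],"dr":[0,0,0],"grip":5},{"translation":[0,-9,4.2],"dr":[0,0,0],"grip":5},{"translation":[0,-13.5,7],"dr":[0,0,0],"grip":5},{"translation":[0,-17.6,10.3],"dr":[0,0,0],"grip":5},{"translation":[0,-21.5,13.8],"dr":[0,0,0],"grip":5},{"translation":[0,-25,17.6],"dr":[0,0,0],"grip":5},{"translation":[0,-28,21.8],"dr":[0,0,0],"grip":5},{"translation":[0,-28,21.8],"dr":[0,0,0],"grip":5}]' 38; python3 prof.py q2
```

```text
t: 11.68
tool_pos: [453.4, 21.5, 83.1]
tool_rot: [2.193, 2.245, 0.007]
ft_force: [6.2, 5.6, -3.2]
width: 0.126
gripper_force: 38.0
scene yel ctr 75.99 sum 247.0 edge 73.33
[1, 0, 0, -1, -1, -1, 1, 7, 16, 30, 47, 63, 68, 65, 49, 29, 11, 4, 0, -1, 0, 1, 1, 1]
top yel ctr 76.1 sum 221.0 edge 73.19
[-2, -2, -1, -1, -2, -3, -5, -1, 6, 14, 34, 61, 89, 74, 38, 1, -10, -10, -10, -10, -9, -8, -8, -8]
stand xy [46.3   2.59] z 83.1 F [ 5.6  5.7 -4.2]
```

Yellow is unchanged, so the mark is holding. The forces are small and along the lever. Now I close it.

```bash
python3 -m inch '[{"translation":[0,-2,4.5],"dr":[0,0,0],"grip":5},{"translation":[0,-4,9],"dr":[0,0,0],"grip":5},{"translation":[0,-6,14],"dr":[0,0,0],"grip":5},{"translation":[0,-7.5,19],"dr":[0,0,0],"grip":5},{"translation":[0,-8.5,24],"dr":[0,0,0],"grip":5},{"translation":[0,-9,29],"dr":[0,0,0],"grip":5},{"translation":[0,-9,34],"dr":[0,0,0],"grip":5},{"translation":[0,-9,36],"dr":[0,0,0],"grip":5}]' 38; python3 -m inch '[{"translation":[0,0,0],"dr":[0,0,0],"grip":5},{"translation":[0,0,0],"dr":[0,0,0],"grip":5}]';python3 prof.py q3
```

```text
t: 12.78
tool_pos: [441.1, 21.8, 46.6]
tool_rot: [-2.193, -2.246, 0.0]
ft_force: [-5.2, 7.9, 6.4]
width: 0.129
gripper_force: 38.0
t: 13.02
tool_pos: [441.1, 21.8, 46.6]
tool_rot: [-2.193, -2.246, 0.001]
ft_force: [-3.3, 6.8, 3.0]
width: 0.13
gripper_force: 38.0
scene yel ctr 75.78 sum 307.0 edge 73.1
[0, -1, -2, -3, -3, -1, 1, 10, 22, 39, 58, 75, 79, 72, 52, 30, 11, 4, 1, 0, 0, 0, 1, 1]
top yel ctr 75.88 sum 247.0 edge 73.29
[-1, -1, -2, -2, -2, -3, -4, 2, 13, 24, 43, 67, 91, 75, 38, 1, -11, -12, -13, -11, -10, -8, -8, -8]
stand xy [58.55  2.01] z 46.6 F [-4.   7.1  2.4]
```

View pics/q3.png

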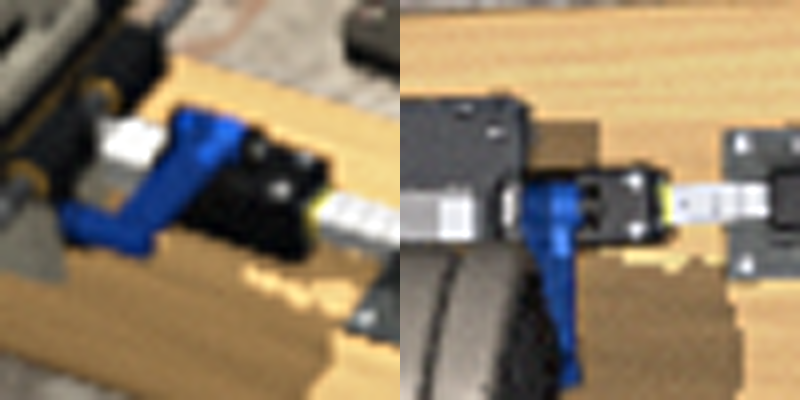

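The lever looks level and about half the yellow still shows at the mouth. I'll press further to check it's on its end stop.

```bash
python3 -m inch '[{"translation":[0,0,1.5],"dr":[0,0,0],"grip":5},{"translation":[0,0,3],"dr":[0,0,0],"grip":5},{"translation":[0,0,4],"dr":[0,0,0],"grip":5},{"translation":[0,0,4],"dr":[0,0,0],"grip":5},{"translation":[0,0,4],"dr":[0,0,0],"grip":5}]' 38; python3 prof.py q4
```

```text
t: 13.75
tool_pos: [441.0, 21.8, 42.5]
tool_rot: [-2.193, -2.246, 0.001]
ft_force: [-3.2, 6.9, 2.5]
width: 0.128
gripper_force: 38.0
scene yel ctr 75.78 sum 313.0 edge 73.07
[0, -1, -2, -3, -3, -1, 1, 10, 22, 39, 59, 76, 80, 73, 53, 30, 11, 3, 0, -1, 0, 0, 1, 1]
top yel ctr 75.87 sum 243.0 edge 73.07
[0, 0, -1, -2, -3, -4, -5, 1, 12, 24, 43, 66, 89, 73, 37, 1, -11, -11, -11, -11, -10, -9, -8, -8]
stand xy [58.63  1.97] z 42.5 F [-3.5  7.7  1.7]
```

```bash
python3 - <<'E'
from h import *
import cv2
for f in("q2","q3","q4"):
    a=cv2.imread(f"pics/{f}.png"); h=cv2.cvtColor(a,cv2.COLOR_BGR2HSV)
    for o,n in((0,"scene"),(400,"top")):
        m=cv2.inRange(h[:,o:o+400],(100,140,60),(130,255,255)); v,u=np.nonzero(m)
        print(f,n,m.sum()//255,u.mean().round(1),v.mean().round(1),"max v",np.percentile(v,99.5),"lowest u",u[v>np.percentile(v,99)].mean().round(1))
# expected bar head end (stand x,y,z) for lever phi; web middle y=mouth-39, bar from y-48+18?..
for ph in(70,80,85,90,95):
    r=np.radians(ph); print(ph,[(8*(proj(n,sw((60*np.sin(r)+6.5*np.cos(r)*0,75.5-39+9,66+60*np.cos(r)),c))-o)).round(0) for n,o in(("scene",[175,180]),("top",[190,180]))])
E
```

```text
q2 scene 6184 158.2 137.1 max v 163.0 lowest u 152.1
q2 top 6648 150.0 246.0 max v 349.0 lowest u 155.0
q3 scene 9796 161.3 185.4 max v 251.0 lowest u 135.6
q3 top 6726 155.4 255.8 max v 382.0 lowest u 165.9
q4 scene 9929 162.9 188.9 max v 259.0 lowest u 136.8
q4 top 6519 156.0 255.4 max v 383.0 lowest u 168.0
70 [array([145., 203.]), array([174., 359.])]
80 [array([144., 230.]), array([177., 366.])]
85 [array([145., 242.]), array([179., 368.])]
90 [array([147., 253.]), array([181., 368.])]
95 [array([149., 263.]), array([182., 367.])]
```

By the lever's blue silhouette it's at about 85° and still following. I'll keep pressing until the stop shows in the force.

```bash
python3 -m inch '[{"translation":[0,0,1.5],"dr":[0,0,0],"grip":5},{"translation":[0,0,3],"dr":[0,0,0],"grip":5},{"translation":[0,0,3],"dr":[0,0,0],"grip":5},{"translation":[0,0,3],"dr":[0,0,0],"grip":5}]' 38; python3 prof.py q5; python3 -m inch '[{"translation":[0,0,1.5],"dr":[0,0,0],"grip":5},{"translation":[0,0,3],"dr":[0,0,0],"grip":5},{"translation":[0,0,3],"dr":[0,0,0],"grip":5},{"translation":[0,0,3],"dr":[0,0,0],"grip":5}]' 38; python3 prof.py q6; python3 - <<'E'
from h import *
import cv2
for f in("q4","q5","q6"):
    a=cv2.imread(f"pics/{f}.png"); h=cv2.cvtColor(a,cv2.COLOR_BGR2HSV)
    m=cv2.inRange(h[:,:400],(100,140,60),(130,255,255)); v,u=np.nonzero(m)
    print(f,m.sum()//255,u.mean().round(1),v.mean().round(1),"max v",np.percentile(v,99.5))
E
```

```text
t: 14.35
tool_pos: [441.1, 21.9, 40.5]
tool_rot: [-2.193, -2.246, -0.0]
ft_force: [-6.5, 7.6, 14.5]
width: 0.13
gripper_force: 38.0
scene yel ctr 75.5 sum 400.0 edge 72.68
[0, -1, -3, -4, -3, -1, 3, 16, 33, 56, 76, 92, 92, 81, 57, 32, 11, 3, 0, -1, -1, 0, 1, 1]
top yel ctr 75.6 sum 274.0 edge 72.78
[-2, -2, -2, -2, -2, -2, -3, 6, 20, 35, 53, 72, 90, 73, 37, 1, -11, -11, -12, -11, -9, -8, -8, -8]
stand xy [58.5   1.86] z 40.5 F [-6.2  7.  13.9]
t: 14.95
tool_pos: [441.2, 21.9, 38.3]
tool_rot: [-2.193, -2.247, -0.0]
ft_force: [-9.5, 7.7, 25.5]
width: 0.13
gripper_force: 38.0
scene yel ctr 75.37 sum 451.0 edge 72.07
[0, -1, -2, -2, -1, 2, 7, 21, 39, 63, 84, 101, 100, 86, 59, 32, 10, 3, -1, -1, -1, 0, 1, 1]
top yel ctr 75.42 sum 296.0 edge 72.45
[0, -1, -2, -3, -3, -1, 1, 11, 27, 42, 58, 74, 91, 73, 37, 1, -11, -11, -11, -11, -9, -8, -8, -7]
stand xy [58.45  1.93] z 38.3 F [-8.7  7.4 24.9]
q4 9929 162.9 188.9 max v 259.0
q5 10042 162.7 190.5 max v 260.0
q6 10101 162.7 191.2 max v 262.0
```

The lever is on its stop, since force now rises with little motion. The extra press let the mouth creep back about 1 mm. I'll ease the press and push the leg forward a little.

```bash
python3 -m inch '[{"translation":[0,0,-1.5],"dr":[0,0,0],"grip":5},{"translation":[0,0,-3],"dr":[0,0,0],"grip":5},{"translation":[0,0,-3],"dr":[0,0,0],"grip":5},{"translation":[-1,0,-3],"dr":[0,0,0],"grip":5},{"translation":[-1.5,0,-3],"dr":[0,0,0],"grip":5},{"translation":[-1.5,0,-3],"dr":[0,0,0],"grip":5}]' 40; python3 prof.py q7;  python3 - <<'E'
from h import *
import cv2
for f in("q6","q7"):
    a=cv2.imread(f"pics/{f}.png"); h=cv2.cvtColor(a,cv2.COLOR_BGR2HSV)
    m=cv2.inRange(h[:,:400],(100,140,60),(130,255,255)); v,u=np.nonzero(m)
    print(f,m.sum()//255,u.mean().round(1),v.mean().round(1),"max v",np.percentile(v,99.5))
E
```

```text
t: 15.8
tool_pos: [440.9, 21.1, 39.9]
tool_rot: [-2.192, -2.245, -0.0]
ft_force: [-4.7, 12.6, 7.2]
width: 0.124
gripper_force: 40.0
scene yel ctr 75.88 sum 286.0 edge 73.26
[1, 0, -1, -2, -2, -1, 1, 8, 18, 35, 54, 71, 76, 70, 52, 30, 11, 4, 0, -1, 0, 1, 1, 1]
top yel ctr 76.09 sum 220.0 edge 73.24
[-1, -1, -2, -2, -3, -4, -6, -2, 6, 14, 34, 61, 88, 74, 37, 1, -11, -11, -11, -11, -10, -9, -8, -8]
stand xy [58.8   2.71] z 39.9 F [-3.  13.4  8.3]
q6 10101 162.7 191.2 max v 262.0
q7 10115 163.0 189.8 max v 260.0
```

```bash
python3 -m inch '[{"translation":[0,0,1],"dr":[0,0,0],"grip":5},{"translation":[-0.3,0,2],"dr":[0,0,0],"grip":5},{"translation":[-0.3,0,2],"dr":[0,0,0],"grip":5},{"translation":[-0.3,0,2],"dr":[0,0,0],"grip":5}]' 40; python3 prof.py q8;  python3 - <<'E'
from h import *
import cv2
for f in("q6","q7","q8"):
    a=cv2.imread(f"pics/{f}.png"); h=cv2.cvtColor(a,cv2.COLOR_BGR2HSV)
    m=cv2.inRange(h[:,:400],(100,140,60),(130,255,255)); v,u=np.nonzero(m)
    print(f,m.sum()//255,u.mean().round(1),v.mean().round(1),"max v",np.percentile(v,99.5))
s=robot.capture("scene"); cv2.imwrite("pics/z.png",cv2.resize(s[175:235,160:240],(800,600),interpolation=cv2.INTER_CUBIC)[:,:,::-1])
for ph in(80,85,90):
    r=np.radians(ph); e=np.array([-np.cos(r),0,np.sin(r)])*6.5
    for y in (75.7-39+9,): print(ph,[(10*(proj("scene",sw(np.array([60*np.sin(r),y,66+60*np.cos(r)])+k,c))-[160,175])).round(0).tolist() for k in (0*e,e,-e)])
print("pin top",(10*(proj("scene",sw((0,75.7-39,66),c))-[160,175])).round())
E
```

```text
t: 16.4
tool_pos: [440.8, 21.1, 38.8]
tool_rot: [-2.192, -2.245, -0.001]
ft_force: [-8.5, 14.0, 20.0]
width: 0.127
gripper_force: 40.0
scene yel ctr 75.75 sum 307.0 edge 73.07
[0, 0, -1, -2, -2, -1, 2, 11, 22, 40, 58, 75, 79, 71, 52, 30, 11, 4, 0, -1, 0, 0, 1, 1]
top yel ctr 75.9 sum 241.0 edge 73.12
[-1, -1, -2, -2, -2, -3, -3, 2, 12, 23, 42, 66, 89, 74, 37, 1, -10, -11, -11, -10, -9, -8, -8, -8]
stand xy [58.86  2.65] z 38.8 F [-8.1 14.9 20.9]
q6 10101 162.7 191.2 max v 262.0
q7 10115 163.0 189.8 max v 260.0
q8 10078 163.8 190.4 max v 262.0
80 [[331.0, 337.0], [330.0, 318.0], [332.0, 357.0]]
85 [[332.0, 352.0], [330.0, 334.0], [334.0, 370.0]]
90 [[334.0, 366.0], [331.0, 350.0], [337.0, 383.0]]
pin top [416. 220.]
```

View pics/z.png

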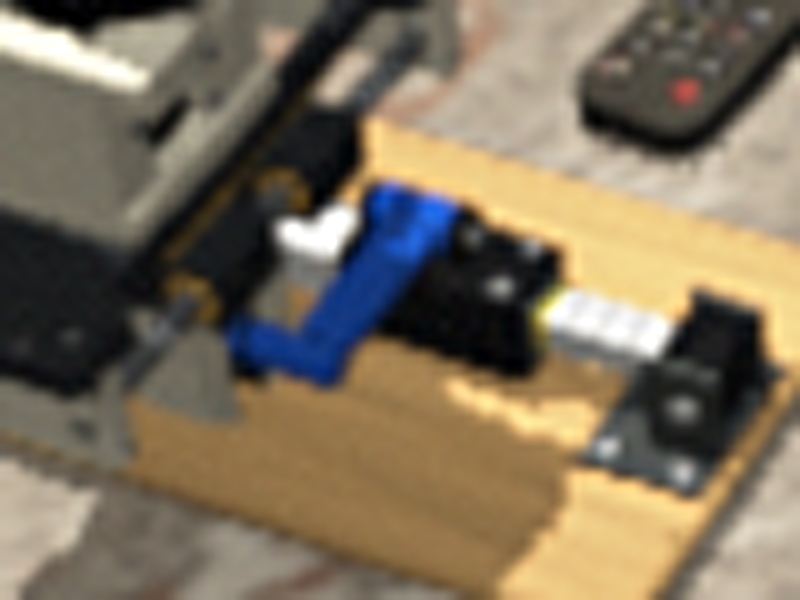

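The lever is flat: the bar's lower edge is at (325,383), just where 90° puts it. The band shows as a half-covered sliver at (545,305), and the bar is still held. I'll ease the press slightly, check it's steady, then hand in.

```bash
python3 -m inch '[{"translation":[0,0,-0.8],"dr":[0,0,0],"grip":5},{"translation":[0,0,-0.8],"dr":[0,0,0],"grip":5},{"translation":[0,0,-0.8],"dr":[0,0,0],"grip":5},{"translation":[0,0,-0.8],"dr":[0,0,0],"grip":5}]' 40; python3 prof.py q9 | grep -v '^\['; python3 -m inch '[{"translation":[0,0,0],"dr":[0,0,0],"grip":5},{"translation":[0,0,0],"dr":[0,0,0],"grip":5},{"translation":[0,0,0],"dr":[0,0,0],"grip":5},{"translation":[0,0,0],"dr":[0,0,0],"grip":5}]' 40; python3 prof.py q10 | grep -v '^\['
```

```text
t: 17.05
tool_pos: [440.9, 21.1, 39.3]
tool_rot: [-2.192, -2.245, -0.001]
ft_force: [-6.5, 15.5, 17.2]
width: 0.127
gripper_force: 40.0
scene yel ctr 75.88 sum 283.0 edge 73.29
top yel ctr 76.07 sum 226.0 edge 73.17
stand xy [58.82  2.7 ] z 39.3 F [-6.2 14.7 16.5]
t: 17.65
tool_pos: [440.8, 21.1, 39.3]
tool_rot: [-2.192, -2.245, -0.001]
ft_force: [-5.6, 13.6, 17.1]
width: 0.129
gripper_force: 40.0
scene yel ctr 75.89 sum 285.0 edge 73.3
top yel ctr 76.08 sum 225.0 edge 73.22
stand xy [58.82  2.7 ] z 39.3 F [-6.5 14.2 16.4]
```

Steady, with the mouth at the band's centre. Handing in.

```bash
python3 -c "
from station import robot
print(robot.hand_in())"
```

```text
the job is handed in; nothing more can be done
None
```

I handed the job in at about 18 s, verdict not shown: the clip is in the bowl, and the leg's mouth was on the yellow band, the lever flat and its bar still gripped, all steady at my last check.

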